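# Close the seam between two wood-effect boards with a turnbuckle

## Task

Two joining jigs stand on the bench, one with wood-effect boards and one with black boards. On the wood-effect one, turn the turnbuckle by swinging its ball-ended bar up and all the way over to the other side, until the seam between the two boards is fully closed, then let go. Leave the turnbuckle of the black boards alone.

Things in the scene. Friction and masses are not known exactly. Their poses are not given: they have to be found in the camera images.
- wood_jig: Fixed jig, two brown boards (105 x 120 mm, tops at 30 mm) on a 270 x 136 mm base; origin: base centre, on the bench. x: along the turnbuckle, square to the seam; y: to the side the bar must end on. Yellow turnbuckle body, 92 x 28 mm, axis along x, 60 mm above the origin; red brackets 70 mm either side, 80 mm high. A 10 mm steel bar crosses its middle, square to it, ball on the end.
- wood_turnbuckle (a joint): Turnbuckle angle, rad, 0 to 1.6. At 0 (seam 26 mm wide) the bar leans 0.8 rad from upright to the jig's -y; upright at 0.8; at 1.6 it leans 0.8 rad to +y, the seam is closed, at a hard stop. Each rad draws both boards in 8 mm. Stiff: about 0.2 N m, 3 to 6 N on the bar; stays where left.
- wood_ball (a point): Centre of the round black ball (18 mm across) on the free end of the steel bar through the turnbuckle of the wood-effect jig; 85 mm from the turnbuckle axis, over the middle of the jig's length. It swings in the jig's y-z plane.
- dark_ball (a point): Centre of the round black ball (18 mm across) on the free end of the steel bar through the turnbuckle of the black-board jig; an identical jig with black boards, whose bar also leans to its own -y side and must stay as it is.

How it is judged:
By the outcome, as a careful person would: the job done as asked, in the order asked, and still so for the second after the job is handed in, with the robot touching nothing.
It also fails if it takes over 32 s, if anything falls off the work surface, if the arm or the gripper's body presses on something with over 40 N, if the wrist force passes 120 N, or if a joint passes its speed limit or range.

## Robot

A 6-joint arm with a two-finger parallel gripper is mounted at the origin on the work surface. World frame = base frame: x ahead of the robot, y to its left, z up, the work surface at z = 0. Lengths are in m, angles in rad, forces in N, time in s.
With the tool pointing down it reaches from about 0.35 to 0.95 m from the base axis. Payload 17.4 kg.
Tool frame: the origin (TCP) lies at the very end of the fingers, on their centre line; the grasp point (between the pads) lies 19 mm behind it (bot.grip_point_offset is the distance from the TCP to the grasp point, in m); x points along the fingers, y is the direction in which the jaws open and shut, and the axes are right-handed (so a half turn about x gives the same grasp; the last joint's range is limited). The gripper opens to 93 mm and grips with 3 to 60 N. Pads are 15 mm wide; open, the fingers measure 128 mm over their backs; the gripper's body (75 mm by 188 mm) begins 65 mm behind the grasp point.
Start: joints at [1.299, 0.116, 1.442, -0, 1.584, -0.038], TCP at [0.156, 0.657, 0.219] pointing down, gripper open.
Joint ranges: [-2.83, 2.83], [-0.83, 2.19], [0.07, 2.5], [-1.14, 4.28], [0.01, 3], [-2.97, 2.97]. Speed limits (rad/s): [1.89, 1.89, 2.22, 3.14, 3.14, 3.14].

## Interface

Orientations are given as a 3x3 rotation matrix whose columns are the frame's x, y, z axes.
In Python, from workcell import bot gives the robot as it stands. The module is installed in compiled form; this text tells all that it offers.
- The arm moves only by the tool step_arm, never from a script. Its argument "series" is a list of rows, each a list of 3 entries, a list of its own where there are three numbers: the shift along the tool's x, y, z in mm, then the turn, a rotation vector about the tool's x, y, z in degrees, then the opening, from 0 (shut) to 1 (fully open). A call has 1 to 5 rows; each row is the pose to reach, as a shift and turn from the pose commanded when the call began, along the tool's axes at that moment; what a row does not reach only later rows make up. A row lasts 1/12 s, in which the tool goes at most 41.7 mm and 7.16 degrees, less where a joint would pass 70% of its speed; a pose out of reach is approached as far as the arm can. A call with a gripper value outside its range is refused whole. The fingers move at their own pace and stop on an object; the grip force is fixed at half the most. Time passes only in rows, so rows that repeat a pose let the fingers close. It gives the time, the measured TCP pose, the force and the opening at its end, in the units of the state.
- bot.observe(): the state, without advancing time (a new reading comes with each control period).
- bot.snapshot(name): name is "side" or "top" or "wrist"; returns a dict with "color" (384x512x3 uint8, red, green, blue), "intrinsics" (3x3 intrinsics, pixels), "position" and "rotation" of the camera in the world; the wrist camera has in their place "hand_eye" (4x4, takes a point from camera to tool coordinates, whose origin is the TCP and whose axes are the tool frame's). Camera axes: x right, y up, looking along -z (the intrinsics and any distortion apply to the point x, -y, -z); pixel columns grow to the right and rows downward; lengths in m; the calibration is good to about 2 mm. A picture is of the moment at which its call begins: read the wrist's pose just before it. There is no depth.
- bot.job_done(): hands the job in, once; it reports no verdict.
Trained networks look in a picture, given as the dict that the camera call returned (one of the last four; its "shot" number tells which), for a name from the list of things; names that differ only in an ending like _2 or _b are one class to them, and where a whole thing is asked for, a point or a joint stands for the part that bears it (a point fixed in the world has none). Each returns a list of dicts, best first, with "p" (0 to 1); they miss things now and then, are a little off and sometimes report something else, mostly with a low value. They report only what shows in the picture. A call takes as long as a camera call.
- bot.boxes_of(name, picture): "extent" ([left, top, right, bottom] in pixels, round what is visible of it).
The state is a dict: "t": time; "q": joint angles; "joint_vel": joint speeds; "joint_efforts": joint torques, N m; "tcp_pos": TCP position; "tcp_rot": TCP orientation; "force": force on the tool from outside, world axes, zero at the start; "torque": the same for the moment, N m; "width": finger opening in m.
Only numpy, scipy, OpenCV 4.12 (cv2) and the standard library are available. Lean on these libraries where they do the work, as an engineer would, in place of code of your own. Each camera call takes 0.05 s, during which the arm holds its last target.

## Working session

There is one attempt and no reset: what is moved stays moved. The work goes in short steps, Python scripts to look and compute and a tool call to move; the robot and the scene stay as the last step left them, time stands still between calls to the robot, and variables do not carry over. Pictures are saved under pics/ and viewed, and the job is handed in when it is done.

Besides the shell and the picture viewer there is one more tool, called after "Emit:" as name(argument=value, ...) on one line, values as JSON. step_arm: Moves the arm, as the interface text tells. Its arguments: {"type":"object","properties":{"series":{"type":"array"}},"required":["series"]}

```bash
mkdir -p pics
cat > h.py <<'E'
import numpy as np, cv2
from workcell import bot
def save(p,n): cv2.imwrite('pics/'+n+'.png',cv2.cvtColor(p['color'],cv2.COLOR_RGB2BGR))
def cam(p,st=None):
    if 'position' in p: return np.array(p['position']),np.array(p['rotation']),np.array(p['intrinsics'])
    H=np.array(p['hand_eye']);R=np.array(st['tcp_rot']);t=np.array(st['tcp_pos'])
    return R@H[:3,3]+t,R@H[:3,:3],np.array(p['intrinsics'])
def ray(c,uv):
    o,R,K=c;d=np.linalg.inv(K)@[uv[0],uv[1],1];d=R@(d*[1,-1,-1]);return o,d/np.linalg.norm(d)
def proj(c,X):
    o,R,K=c;v=(R.T@(np.array(X)-o))*[1,-1,-1];w=K@v;return w[:2]/w[2]
def tri(rs):
    A=0;b=0
    for o,d in rs:
        P=np.eye(3)-np.outer(d,d);A=A+P;b=b+P@o
    X=np.linalg.solve(A,b);return X,[np.linalg.norm((np.eye(3)-np.outer(d,d))@(X-o)) for o,d in rs]
E
python3 - <<'E'
from h import *
s=bot.observe();print(s)
for n in('side','top','wrist'):
    p=bot.snapshot(n);save(p,n+'0');print(n,{k:v for k,v in p.items() if k!='color'})
    for m in ('wood_jig','wood_ball','dark_ball','wood_turnbuckle'):print(m,bot.boxes_of(m,p))
E
```

```text
{'t': 0.0, 'q': array([ 1.29921477e+00,  1.16463137e-01,  1.44227785e+00,  6.68906549e-06,
        1.58400265e+00, -3.77969922e-02]), 'joint_vel': array([ 1.59024097e-03,  1.53229171e-03, -2.47358916e-04, -1.31586260e-04,
        2.15764646e-04, -1.91592256e-05]), 'joint_efforts': array([-1.71485728e-03, -7.21260810e+01, -6.22579336e+01,  7.79297319e-02,
        2.39652843e-02, -1.29718028e-04]), 'tcp_pos': array([0.15631871, 0.65643166, 0.21791278]), 'tcp_rot': array([[-3.15201271e-04,  2.31660522e-01,  9.72796640e-01],
       [-1.10700484e-03,  9.72796012e-01, -2.31660731e-01],
       [-9.99999338e-01, -1.14991034e-03, -5.01772214e-05]]), 'force': array([-0.06427601, -0.04852563,  0.23210872]), 'torque': array([-0.03516185, -0.02048778,  0.02192338]), 'width': 0.09309962733100874}
side {'intrinsics': array([[382.857969  ,   0.        , 247.75040432],
       [  0.        , 382.857969  , 189.52946933],
       [  0.        ,   0.        ,   1.        ]]), 'position': array([ 0.50948335, -0.46412186,  0.59068692]), 'rotation': array([[ 0.99725943,  0.05010639, -0.05443332],
       [-0.
[... 972 characters left out ...]
61.9, 350.3, 205.0], 'p': 0.95}]
wood_turnbuckle [{'extent': [131.2, 194.3, 159.0, 237.5], 'p': 0.86}]
wrist {'intrinsics': array([[333.66251596,   0.        , 256.86743327],
       [  0.        , 333.66251596, 198.15453379],
       [  0.        ,   0.        ,   1.        ]]), 'hand_eye': array([[ 9.07187684e-05,  2.73040185e-01, -9.62002624e-01,
        -1.65509985e-01],
       [ 9.99999698e-01,  7.17611529e-04,  2.97977904e-04,
        -7.56811096e-04],
       [ 7.71704116e-04, -9.62002361e-01, -2.73040038e-01,
        -7.57098006e-02],
       [ 0.00000000e+00,  0.00000000e+00,  0.00000000e+00,
         1.00000000e+00]]), 'shot': 3}
wood_jig []
wood_ball []
dark_ball []
wood_turnbuckle []
```

Run:
```python
import cv2
a=cv2.imread('pics/side0.png');b=cv2.imread('pics/top0.png')
cv2.imwrite('pics/s_crop.png',cv2.resize(a[90:200,140:320],None,fx=4,fy=4,interpolation=cv2.INTER_CUBIC))
cv2.imwrite('pics/t_crop.png',cv2.resize(b[145:295,80:220],None,fx=4,fy=4,interpolation=cv2.INTER_CUBIC))
```

```text
(no output)
```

View pics/side0.png

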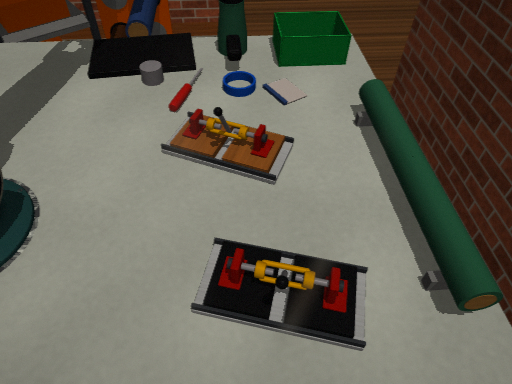

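View pics/top0.png

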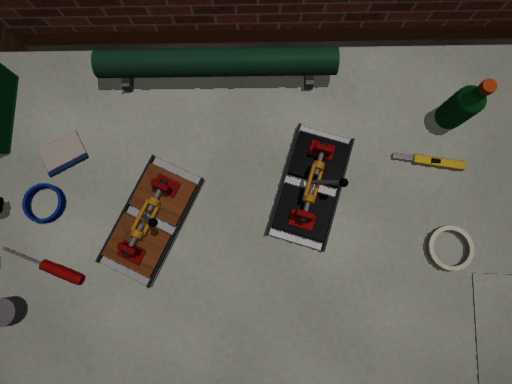

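View pics/s_crop.png

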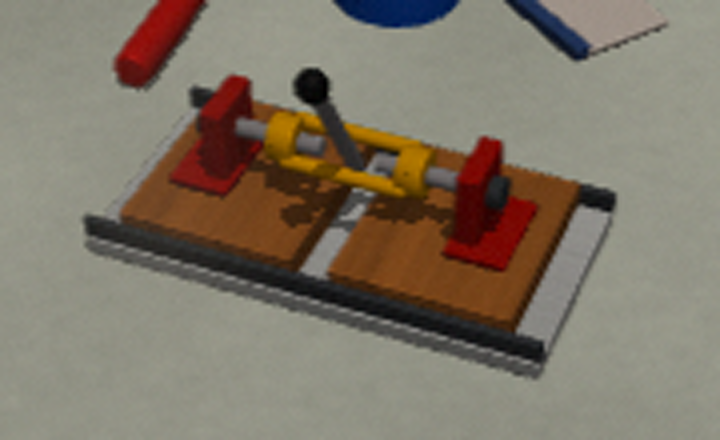

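View pics/t_crop.png

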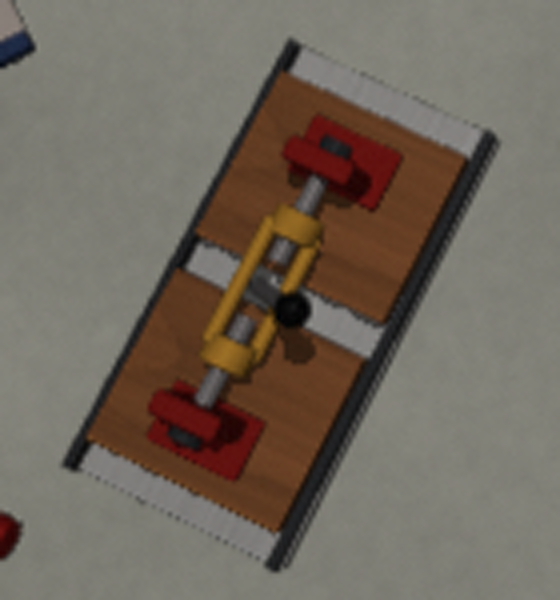

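Run:
```python
from h import *
from scipy.optimize import least_squares
pt=bot.snapshot('top');ps=bot.snapshot('side');ct=cam(pt);cs=cam(ps)
T=lambda x,y:((x+.5)/4+79.5,(y+.5)/4+144.5)
S=lambda x,y:((x+.5)/4+139.5,(y+.5)/4+89.5)
X,e=tri([ray(ct,T(292,309)),ray(cs,S(311,85))]);print('ball',X,e)
# collars of turnbuckle, rail ends
for n,a,b in [('collarA(+y)',(297,226),None)]:pass
cor=[(293,42),(492,135),(275,568),(70,465)]
for z in(0.0,.03,.04):
    P=[]
    for c in cor:
        o,d=ray(ct,T(*c));P.append(o+d*(z-o[2])/d[2])
    P=np.array(P);print(z,P.mean(0),[np.linalg.norm(P[i]-P[i-1]) for i in range(4)],np.degrees(np.arctan2(*(P[0]+P[1]-P[2]-P[3])[1::-1])))
# turnbuckle collars centre two views: top (297,228),(228,360) ; side (414,170) near right,(285,135)
print(tri([ray(ct,T(297,228)),ray(cs,S(414,168))]))
print(tri([ray(ct,T(228,358)),ray(cs,S(284,135))]))
```

```text
ball [0.49922448 0.15787258 0.13588701] [np.float64(0.0005815875017451758), np.float64(0.0005815875017453654)]
0.0 [0.51985912 0.20060952 0.        ] [np.float64(0.27301214449749045), np.float64(0.1328679669898936), np.float64(0.2728474740134216), np.float64(0.13227108388481265)] -25.4133361380401
0.03 [0.51673189 0.19205712 0.03      ] [np.float64(0.26350871061341363), np.float64(0.12824289090793284), np.float64(0.26334977223719996), np.float64(0.12766678504386475)] -25.413336138040094
0.04 [0.51568949 0.18920632 0.04      ] [np.float64(0.2603408993187214), np.float64(0.12670119888061263), np.float64(0.260183871645126), np.float64(0.12613201876354874)] -25.413336138040087
(array([0.55031462, 0.17676725, 0.06543754]), [np.float64(0.00015371794150965848), np.float64(0.00015371794150963509)])
(array([0.48107821, 0.21104213, 0.06429864]), [np.float64(0.00016463053298659778), np.float64(0.00016463053298654807)])
```

```bash
cat > go.py <<'E'
from h import *
import sys
from scipy.spatial.transform import Rotation as Ro
x,y,z,yaw=map(float,sys.argv[1:5])
s=bot.observe();R=np.array(s['tcp_rot']);p=np.array(s['tcp_pos'])
c,n=np.cos(np.radians(yaw)),np.sin(np.radians(yaw))
G=np.array([[0,c,n],[0,n,-c],[-1,0,0]])
G=np.column_stack([[0,0,-1],[c,n,0],np.cross([0,0,-1],[c,n,0])])
print('shift mm',(R.T@(np.array([x,y,z])-p)*1000).round(1),'rotvec',np.degrees(Ro.from_matrix(R.T@G).as_rotvec()).round(2))
print('t',s['t'],'p',p.round(4),'F',s['force'].round(2),'w',s['width'].round(4),'q',s['q'].round(2))
E
python3 go.py 0.499 0.158 0.25 -25.4
python3 -c "
from h import *
p=bot.snapshot('side');c=cam(p)
for X in ([.156,.656,.218],[.156,.656,.35],[.4,.6,0]):print(proj(c,X))
o,d=ray(c,(233,70));print(o-d*o[2]/d[2])"
```

```text
shift mm [ -31.3 -405.7  448.8] rotvec [102.  -0.  -0.]
[ 81.22751021 -24.05735233]
[ 63.65255135 -84.40947798]
[183.60756775  60.36399482]
[0.54459463 0.53681643 0.        ]Traceback (most recent call last):
  File "go.py", line 10, in <module>
    print('t',s['t'],'p',p.round(4),'F',s['force'].round(2),'w',s['width'].round(4),'q',s['q'].round(2))
                                                                ^^^^^^^^^^^^^^^^
AttributeError: 'float' object has no attribute 'round'
```

Emit:
step_arm(series=[[[-40,-25,25],[7,0,0],1],[[-60,-50,55],[14,0,0],1],[[-70,-78,86],[21,0,0],1],[[-70,-106,117],[28,0,0],1],[[-70,-133,148],[35,0,0],1]])

```text
t: 1.32
tcp_pos: [0.2626, 0.5023, 0.2898]
tcp_rot: [[0.001, 0.751, 0.66], [0.002, 0.66, -0.751], [-1.0, 0.002, -0.001]]
force: [0.9, 0.2, 0.3]
width: 0.0932
```

```bash
sed -i "s/s\['width'\].round(4)/s['width']/" go.py; python3 go.py 0.499 0.158 0.25 -25.4
```

```text
shift mm [ 39.5 -49.8 414.7] rotvec [66.7  -0.1  -0.08]
t 1.3167 p [0.2626 0.5023 0.2898] F [0.92 0.18 0.31] w 0.09320658772016353 q [ 1.04 -0.13  1.57 -0.    1.7   0.32]
```

Emit:
step_arm(series=[[[0,-5,41],[7,0,0],1],[[0,-10,82],[14,0,0],1],[[0,-15,122],[21,0,0],1],[[0,-20,163],[28,0,0],1],[[0,-25,204],[35,0,0],1]])

```text
t: 1.73
tcp_pos: [0.3793, 0.3327, 0.2887]
tcp_rot: [[0.001, 0.994, 0.109], [0.0, 0.109, -0.994], [-1.0, 0.001, -0.0]]
force: [0.6, 0.6, 0.4]
width: 0.093
```

```bash
python3 go.py 0.499 0.158 0.25 -25.4
```

```text
shift mm [ 38.7  99.8 186.7] rotvec [ 3.168e+01 -3.000e-02 -3.000e-02]
t 1.7333 p [0.3793 0.3327 0.2887] F [0.56 0.63 0.42] w 0.09299260643959802 q [ 0.67 -0.27  1.69 -0.    1.72  0.56]
```

Emit:
step_arm(series=[[[8,18,35],[7,0,0],1],[[16,36,70],[14,0,0],1],[[24,54,105],[21,0,0],1],[[32,72,140],[28,0,0],1],[[38,88,170],[31.5,0,0],1]])

```text
t: 2.15
tcp_pos: [0.4865, 0.1734, 0.25]
tcp_rot: [[0.0, 0.904, -0.428], [-0.0, -0.428, -0.904], [-1.0, 0.0, -0.0]]
force: [1.2, 0.3, -0.1]
width: 0.0928
```

Emit:
step_arm(series=[[[0,10,17],[0,0,0],1],[[0,10,17],[0,0,0],1],[[0,10,17],[0,0,0],1]])

```text
t: 2.4
tcp_pos: [0.4878, 0.1554, 0.2505]
tcp_rot: [[0.0, 0.906, -0.423], [0.0, -0.423, -0.906], [-1.0, -0.0, -0.0]]
force: [0.5, 0.5, -0.1]
width: 0.0933
```

```bash
python3 go.py 0.499 0.158 0.25 -25.4
python3 - <<'E'
from h import *
s=bot.observe();p=bot.snapshot('wrist');save(p,'w1')
c=cam(p,s);print(proj(c,[.4992,.1579,.1359]),proj(c,[.5157,.194,.06]))
for n in('wood_ball','wood_turnbuckle','wood_jig'):print(bot.boxes_of(n,p))
E
```

```text
shift mm [ 0.5  9.  -7.1] rotvec [ 0.4  -0.01  0.  ]
t 2.4 p [0.4878 0.1554 0.2505] F [ 0.46  0.46 -0.07] w 0.09334624739336923 q [ 0.26 -0.25  1.74  0.    1.65  0.69]
[267.27709359 185.39275786] [265.03645212 131.61748986]
[{'extent': [218.8, 114.2, 312.0, 189.7], 'p': 0.55}]
[{'extent': [217.5, 112.9, 310.4, 194.8], 'p': 0.87}]
[{'extent': [146.2, 59.1, 390.4, 194.0], 'p': 0.91}]
```

View pics/w1.png

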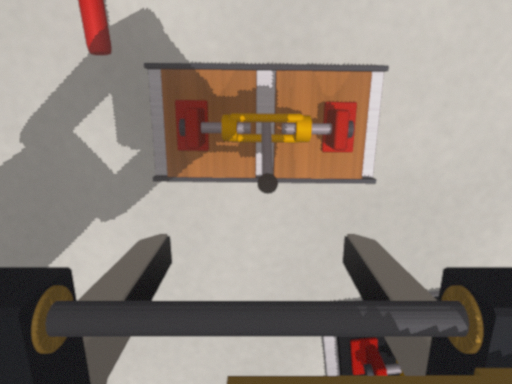

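Run:
```python
from h import *
s=bot.observe();p=bot.snapshot('wrist');c=cam(p,s)
im=p['color'][165:205,245:290].astype(int).sum(2);yy,xx=np.nonzero(im<110);print(xx.min(),xx.max(),yy.min(),yy.max(),len(xx))
u=(xx.mean()+245,yy.mean()+165);print(u)
ct=cam(bot.snapshot('top'));cs=cam(bot.snapshot('side'))
T=lambda x,y:((x+.5)/4+79.5,(y+.5)/4+144.5)
S=lambda x,y:((x+.5)/4+139.5,(y+.5)/4+89.5)
print(tri([ray(ct,T(292,309)),ray(cs,S(311,85)),ray(c,(267.5,183))]))
# rail corners yaw, board-plane; collars
P=[]
for q in [(147,66),(388,69),(374,181),(155,178)]:
    o,d=ray(c,q);P.append(o+d*(.035-o[2])/d[2])
P=np.array(P);print(P.mean(0),np.degrees(np.arctan2(*(P[1]-P[0])[1::-1])),np.degrees(np.arctan2(*(P[2]-P[3])[1::-1])))
P=[]
for q in [(230,128),(304,128.5),(266,128.5)]:
    o,d=ray(c,q);P.append(o+d*(.064-o[2])/d[2])
print(P)
```

```text
Traceback (most recent call last):
ValueError: zero-size array to reduction operation minimum which has no identity
```

Run:
```python
from h import *
s=bot.observe();p=bot.snapshot('wrist');c=cam(p,s)
a=p['color'][165:205,245:290].astype(int).sum(2);print(a.min());yy,xx=np.nonzero(a<150);print(len(xx),xx.mean()+245,yy.mean()+165, xx.min()+245,xx.max()+245,yy.min()+165,yy.max()+165)
ct=cam(bot.snapshot('top'));cs=cam(bot.snapshot('side'))
T=lambda x,y:((x+.5)/4+79.5,(y+.5)/4+144.5)
S=lambda x,y:((x+.5)/4+139.5,(y+.5)/4+89.5)
print(tri([ray(ct,T(292,309)),ray(cs,S(311,85)),ray(c,(267.5,183))]))
P=[]
for q in [(147,66),(388,69),(374,181),(155,178)]:
    o,d=ray(c,q);P.append(o+d*(.035-o[2])/d[2])
P=np.array(P);print(P.mean(0),np.degrees(np.arctan2(*(P[1]-P[0])[1::-1])),np.degrees(np.arctan2(*(P[2]-P[3])[1::-1])))
for q in [(230,128),(304,128.5),(266,128.5)]:
    o,d=ray(c,q);print(o+d*(.064-o[2])/d[2])
```

```text
149
1 269.0 178.0 269 269 178 178
(array([0.499428  , 0.15993649, 0.13350529]), [np.float64(0.0014164056035404187), np.float64(0.0010209684091623276), np.float64(0.0009293134588909593)])
[0.51855807 0.1988123  0.035     ] -25.513471930260117 -25.671561788345727
[0.4838083  0.21466251 0.064     ]
[0.553123   0.18198967 0.064     ]
[0.51740955 0.19853553 0.064     ]
```

```bash
python3 go.py 0.4995 0.160 0.1145 -25.5
```

```text
shift mm [135.9   9.5  -8. ] rotvec [ 0.66 -0.   -0.  ]
t 2.8 p [0.4875 0.1567 0.2504] F [ 0.03 -0.57 -0.36] w 0.09277929470011972 q [ 0.26 -0.25  1.74  0.    1.65  0.69]
```

Emit:
step_arm(series=[[[20,9.5,-8],[0.6,0,0],1],[[50,9.5,-8],[0.6,0,0],1],[[80,9.5,-8],[0.6,0,0],1],[[90,9.5,-8],[0.6,0,0],1],[[90,9.5,-8],[0.6,0,0],1]])

```text
t: 3.22
tcp_pos: [0.4985, 0.1593, 0.158]
tcp_rot: [[-0.004, 0.903, -0.43], [-0.001, -0.43, -0.903], [-1.0, -0.003, 0.003]]
force: [-0.5, -0.4, -0.1]
width: 0.0929
```

```bash
python3 go.py 0.4995 0.160 0.1145 -25.5
python3 - <<'E'
from h import *
s=bot.observe();p=bot.snapshot('wrist');save(p,'w2')
c=cam(p,s);print(proj(c,[.4995,.160,.1335]))
E
```

```text
shift mm [43.5  0.7 -1.2] rotvec [0.03 0.15 0.17]
t 3.2167 p [0.4985 0.1593 0.158 ] F [-0.49 -0.39 -0.13] w 0.09287694649148238 q [ 0.26 -0.19  1.84 -0.    1.5   0.71]
[257.68918042 229.79154528]
```

View pics/w2.png

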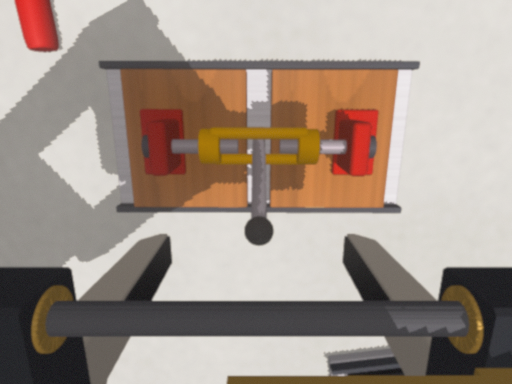

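Emit:
step_arm(series=[[[20,1.2,-1],[0,0,0],1],[[36,1.2,-1],[0,0,0],1],[[43,1.2,-1],[0,0,0],1],[[43,1.2,-1],[0,0,0],1],[[43,1.2,-1],[0,0,0],1]])

```text
t: 3.68
tcp_pos: [0.5016, 0.1599, 0.119]
tcp_rot: [[0.001, 0.903, -0.43], [0.0, -0.43, -0.903], [-1.0, 0.001, -0.001]]
force: [0.7, 1.3, -0.1]
width: 0.0934
```

```bash
python3 go.py 0.4995 0.160 0.1145 -25.5
python3 - <<'E'
from h import *
s=bot.observe();p=bot.snapshot('wrist');save(p,'w3')
c=cam(p,s);print(proj(c,[.4995,.160,.1335]))
E
```

```text
shift mm [ 4.5 -2.   0.9] rotvec [ 0.01 -0.05 -0.06]
t 3.6833 p [0.5016 0.1599 0.119 ] F [ 0.68  1.34 -0.14] w 0.09335254039126245 q [ 0.26 -0.17  1.88 -0.    1.43  0.71]
[252.73541033 261.9600128 ]
```

View pics/w3.png

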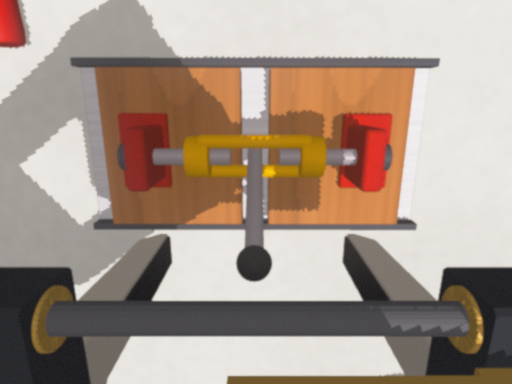

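Emit:
step_arm(series=[[[4,-1.5,0.5],[0,0,0],1],[[4,-1.5,0.5],[0,0,0],1],[[4,-1.5,0.5],[0,0,0],0.6]])

```text
t: 3.98
tcp_pos: [0.4996, 0.16, 0.1138]
tcp_rot: [[0.0, 0.903, -0.43], [0.0, -0.43, -0.903], [-1.0, 0.0, -0.0]]
force: [0.0, 0.5, -1.0]
width: 0.0895
```

```bash
python3 go.py 0.4995 0.160 0.1145 -25.5
python3 - <<'E'
from h import *
s=bot.observe();p=bot.snapshot('wrist');save(p,'w4')
c=cam(p,s);print(proj(c,[.4995,.160,.1335]))
print(proj(c,s['tcp_pos']-.019*s['tcp_rot'][:,0]))
E
```

```text
shift mm [-0.7 -0.1  0. ] rotvec [ 0.01 -0.01 -0.02]
t 3.9833 p [0.4996 0.16   0.1138] F [ 0.02  0.52 -1.03] w 0.08954935659479238 q [ 0.26 -0.17  1.89 -0.    1.42  0.71]
[256.4347041 265.3308013]
[256.65561453 264.60181522]
```

View pics/w4.png

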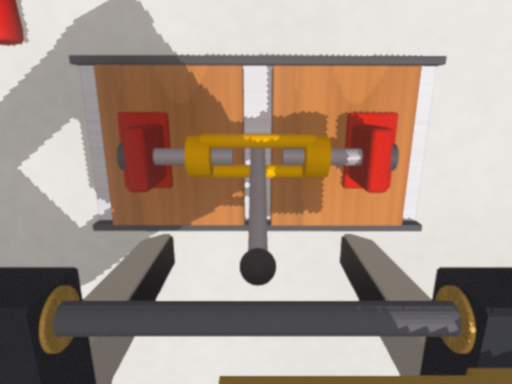

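Emit:
step_arm(series=[[[0,0.5,0],[0,0,0],0.4],[[0,0.5,0],[0,0,0],0.2],[[0,0.5,0],[0,0,0],0.1],[[0,0.5,0],[0,0,0],0],[[0,0.5,0],[0,0,0],0]])

```text
t: 4.45
tcp_pos: [0.5, 0.1597, 0.1134]
tcp_rot: [[-0.0, 0.903, -0.43], [-0.0, -0.43, -0.903], [-1.0, -0.0, 0.0]]
force: [-0.4, 0.8, -0.8]
width: 0.0539
```

Emit:
step_arm(series=[[[0,0,0],[0,0,0],0],[[0,0,0],[0,0,0],0],[[0,0,0],[0,0,0],0],[[0,0,0],[0,0,0],0],[[0,0,0],[0,0,0],0]])

```text
t: 4.87
tcp_pos: [0.5, 0.1597, 0.1134]
tcp_rot: [[0.0, 0.903, -0.43], [0.0, -0.43, -0.903], [-1.0, -0.0, -0.0]]
force: [0.5, -0.1, 0.5]
width: 0.0205
```

```bash
python3 go.py 0.4995 0.160 0.1145 -25.5
python3 - <<'E'
from h import *
s=bot.observe();p=bot.snapshot('wrist');save(p,'w5')
E
```

```text
shift mm [-1.1 -0.6 -0. ] rotvec [ 0. -0.  0.]
t 4.8667 p [0.5    0.1597 0.1134] F [ 0.54 -0.11  0.49] w 0.020501706347692526 q [ 0.26 -0.17  1.89  0.    1.42  0.71]
```

View pics/w5.png

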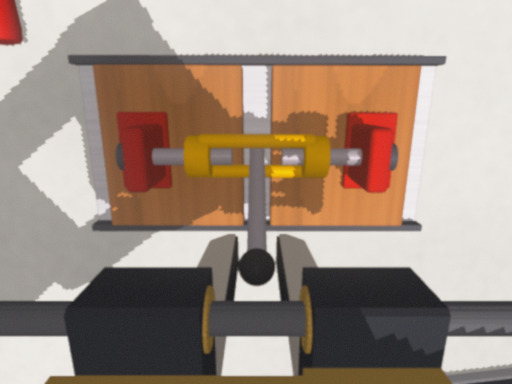

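Emit:
step_arm(series=[[[0,0,0],[0,0,0],0],[[0,0,0],[0,0,0],0],[[0,0,0],[0,0,0],0]])

```text
t: 5.17
tcp_pos: [0.4999, 0.1598, 0.1134]
tcp_rot: [[-0.0, 0.903, -0.43], [0.0, -0.43, -0.903], [-1.0, -0.0, 0.0]]
force: [-2.9, 0.9, 1.7]
width: 0.0167
```

```bash
python3 - <<'E'
import numpy as np
L=.085;a0=-0.5;
for a in np.arange(-.5,.96,.1):print(round(a,2),'toolx(down)',round(-1000*L*(np.cos(a)-np.cos(a0)),1),'tool z',round(-1000*L*(np.sin(a)-np.sin(a0)),1))
E
python3 go.py 0.4995 0.160 0.1145 -25.5
```

```text
-0.5 toolx(down) -0.0 tool z -0.0
-0.4 toolx(down) -3.7 tool z -7.7
-0.3 toolx(down) -6.6 tool z -15.6
-0.2 toolx(down) -8.7 tool z -23.9
-0.1 toolx(down) -10.0 tool z -32.3
-0.0 toolx(down) -10.4 tool z -40.8
0.1 toolx(down) -10.0 tool z -49.2
0.2 toolx(down) -8.7 tool z -57.6
0.3 toolx(down) -6.6 tool z -65.9
0.4 toolx(down) -3.7 tool z -73.9
0.5 toolx(down) -0.0 tool z -81.5
0.6 toolx(down) 4.4 tool z -88.7
0.7 toolx(down) 9.6 tool z -95.5
0.8 toolx(down) 15.4 tool z -101.7
0.9 toolx(down) 21.8 tool z -107.3
shift mm [-1.1 -0.4 -0. ] rotvec [0.01 0.   0.02]
t 5.1667 p [0.4999 0.1598 0.1134] F [-2.92  0.93  1.74] w 0.01674057334122953 q [ 0.26 -0.17  1.89  0.    1.42  0.71]
```

Emit:
step_arm(series=[[[-3.7,0,-7.7],[0,0,0],0],[[-6.6,0,-15.6],[0,0,0],0],[[-8.7,0,-23.9],[0,0,0],0],[[-10,0,-32.3],[0,0,0],0],[[-10.4,0,-40.8],[0,0,0],0]])

```text
t: 5.58
tcp_pos: [0.5176, 0.1968, 0.1242]
tcp_rot: [[-0.0, 0.903, -0.431], [-0.001, -0.431, -0.903], [-1.0, -0.0, 0.001]]
force: [-4.2, -3.0, 2.7]
width: 0.0162
```

```bash
python3 go.py 0.4995 0.160 0.1145 -25.5
python3 - <<'E'
from h import *
s=bot.observe();p=bot.snapshot('wrist');save(p,'w6')
E
```

```text
shift mm [ 9.7 -0.5 40.9] rotvec [0.   0.04 0.01]
t 5.5833 p [0.5176 0.1968 0.1242] F [-4.21 -3.05  2.66] w 0.016163225781615036 q [ 0.32 -0.11  1.82 -0.    1.43  0.76]
```

View pics/w6.png

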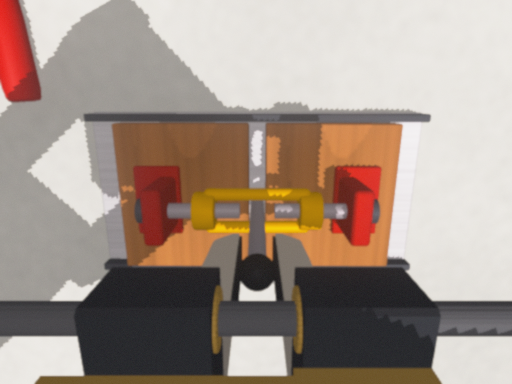

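Emit:
step_arm(series=[[[0.4,0,-8.4],[0,0,0],0],[[1.7,0,-16.8],[0,0,0],0],[[3.8,0,-25.1],[0,0,0],0],[[6.7,0,-33.1],[0,0,0],0],[[10.4,0,-40.7],[0,0,0],0]])

```text
t: 6.05
tcp_pos: [0.5356, 0.2342, 0.1147]
tcp_rot: [[0.001, 0.903, -0.43], [0.001, -0.43, -0.903], [-1.0, 0.001, -0.002]]
force: [-5.5, 3.8, 9.9]
width: 0.0165
```

```bash
python3 go.py 0.4995 0.160 0.1145 -25.5
python3 - <<'E'
from h import *
s=bot.observe();p=bot.snapshot('wrist');save(p,'w7')
E
```

```text
shift mm [ 0.  -0.7 82.5] rotvec [ 0.02 -0.11 -0.04]
t 6.05 p [0.5356 0.2342 0.1147] F [-5.55  3.78  9.92] w 0.016463062512887865 q [ 0.37 -0.03  1.77  0.    1.41  0.81]
```

View pics/w7.png

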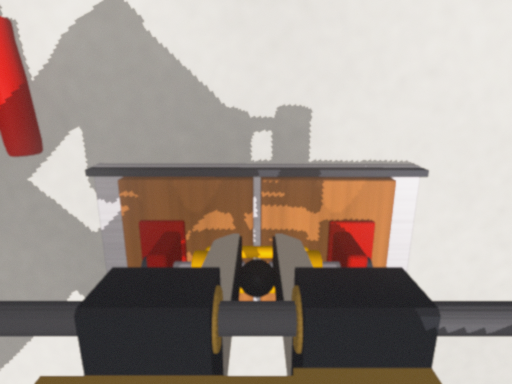

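Emit:
step_arm(series=[[[3.5,0,-7.2],[0,0,0],0],[[8,0,-14],[0,0,0],0],[[13.5,0,-20.2],[0,0,0],0],[[17,0,-24],[0,0,0],0],[[17,0,-24],[0,0,0],0]])

```text
t: 6.52
tcp_pos: [0.5461, 0.2564, 0.0968]
tcp_rot: [[0.002, 0.903, -0.43], [0.002, -0.43, -0.903], [-1.0, 0.001, -0.003]]
force: [1.3, 7.9, 5.3]
width: 0.0159
```

```bash
python3 go.py 0.4995 0.160 0.1145 -25.5
python3 - <<'E'
from h import *
s=bot.observe();p=bot.snapshot('wrist');save(p,'w8')
p=bot.snapshot('top');cv2.imwrite('pics/t8.png',cv2.resize(p['color'][145:295,80:220,::-1],None,fx=4,fy=4))
E
```

```text
shift mm [-18.   -0.7 107. ] rotvec [ 0.04 -0.16 -0.04]
t 6.5167 p [0.5461 0.2564 0.0968] F [1.31 7.9  5.3 ] w 0.01590215071246722 q [0.4  0.02 1.74 0.   1.38 0.84]
```

View pics/w8.png

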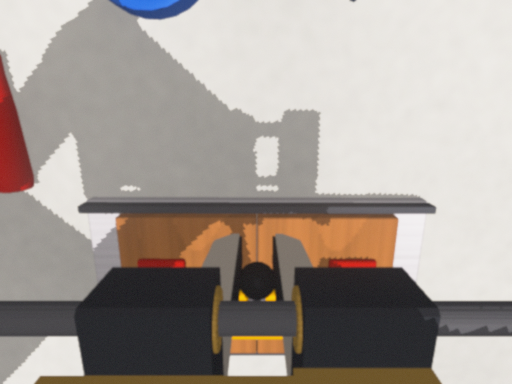

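View pics/t8.png

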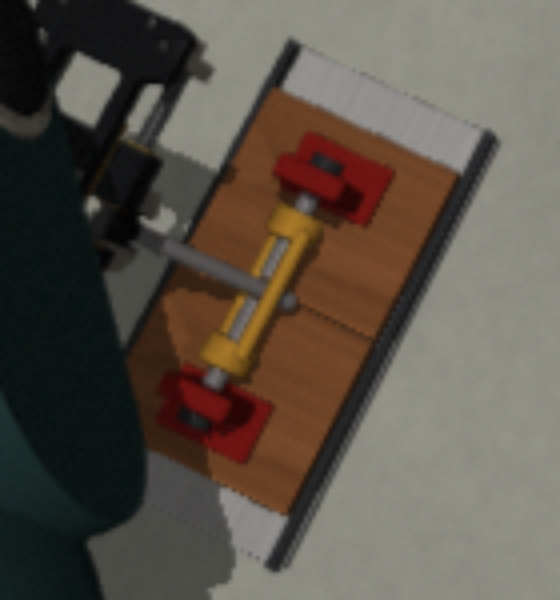

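Emit:
step_arm(series=[[[3,0,-3],[0,0,0],0],[[5,0,-5],[0,0,0],0],[[5,0,-5],[0,0,0],0],[[5,0,-5],[0,0,0],0]])

```text
t: 6.95
tcp_pos: [0.5482, 0.2603, 0.0933]
tcp_rot: [[0.002, 0.903, -0.43], [0.002, -0.43, -0.903], [-1.0, 0.001, -0.003]]
force: [-4.5, 5.2, 14.0]
width: 0.0154
```

```bash
python3 go.py 0.4995 0.160 0.1145 -25.5
python3 - <<'E'
from h import *
s=bot.observe();p=bot.snapshot('wrist');save(p,'w9')
p=bot.snapshot('top');cv2.imwrite('pics/t9.png',cv2.resize(p['color'][145:295,80:220,::-1],None,fx=4,fy=4))
E
```

```text
shift mm [-21.5  -0.8 111.4] rotvec [ 0.02 -0.16 -0.06]
t 6.95 p [0.5482 0.2603 0.0933] F [-4.48  5.22 14.02] w 0.01538690413228772 q [0.4  0.03 1.74 0.   1.37 0.85]
```

View pics/w9.png

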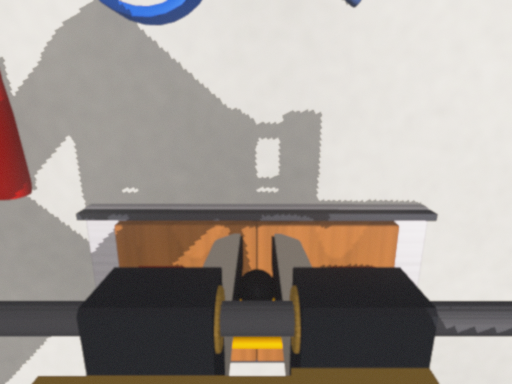

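View pics/t9.png

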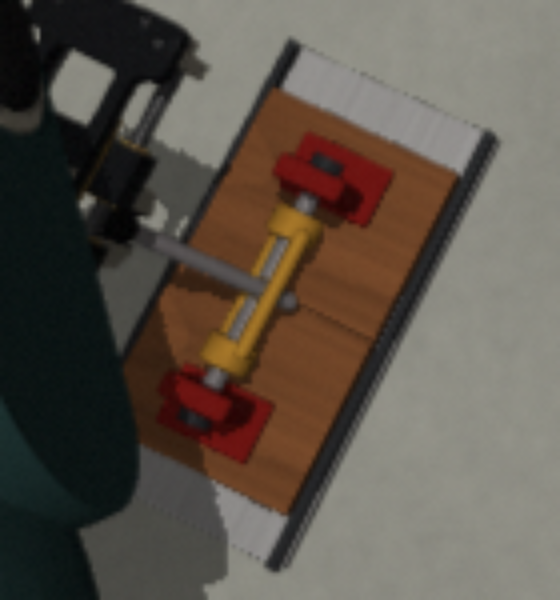

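Emit:
step_arm(series=[[[0,0,0],[0,0,0],1],[[0,0,0],[0,0,0],1],[[0,0,0],[0,0,0],1],[[0,0,0],[0,0,0],1],[[0,0,0],[0,0,0],1]])

```text
t: 7.47
tcp_pos: [0.5475, 0.2592, 0.0911]
tcp_rot: [[-0.0, 0.903, -0.431], [-0.0, -0.431, -0.903], [-1.0, -0.0, 0.0]]
force: [0.1, -0.1, -0.2]
width: 0.044
```

Emit:
step_arm(series=[[[0,0,0],[0,0,0],1],[[0,0,0],[0,0,0],1],[[0,0,0],[0,0,0],1],[[0,0,0],[0,0,0],1],[[0,0,0],[0,0,0],1]])

```text
t: 7.88
tcp_pos: [0.5476, 0.2595, 0.0914]
tcp_rot: [[-0.0, 0.903, -0.43], [-0.0, -0.43, -0.903], [-1.0, -0.0, 0.0]]
force: [0.1, 0.5, 0.6]
width: 0.0774
```

Emit:
step_arm(series=[[[-15,0,0],[0,0,0],1],[[-45,0,0],[0,0,0],1],[[-80,0,0],[0,0,0],1],[[-115,0,0],[0,0,0],1],[[-150,0,0],[0,0,0],1]])

```text
t: 8.3
tcp_pos: [0.5473, 0.2593, 0.2431]
tcp_rot: [[-0.0, 0.903, -0.43], [-0.0, -0.43, -0.903], [-1.0, -0.0, 0.0]]
force: [0.7, -0.6, 0.4]
width: 0.0928
```

```bash
python3 go.py 0.4995 0.160 0.1145 -25.5
python3 - <<'E'
from h import *
s=bot.observe();p=bot.snapshot('wrist');save(p,'w10')
c=cam(p,s);X=np.array([.517,.196,.06])+.085*np.array([.4305*np.sin(.8),.9026*np.sin(.8),np.cos(.8)]);print(X,proj(c,X))
p=bot.snapshot('side');print(proj(cam(p),X));cv2.imwrite('pics/s10.png',cv2.resize(p['color'][90:200,140:320,::-1],None,fx=4,fy=4))
E
```

```text
shift mm [128.6  -0.4 110.2] rotvec [0.01 0.01 0.  ]
t 8.3 p [0.5473 0.2593 0.2431] F [ 0.7  -0.62  0.44] w 0.09283703981513476 q [ 0.4  -0.04  1.56 -0.    1.62  0.85]
[0.54324985 0.25103628 0.11922007] [256.51395812 200.54710095]
[237.50011289  90.44842393]
```

View pics/w10.png

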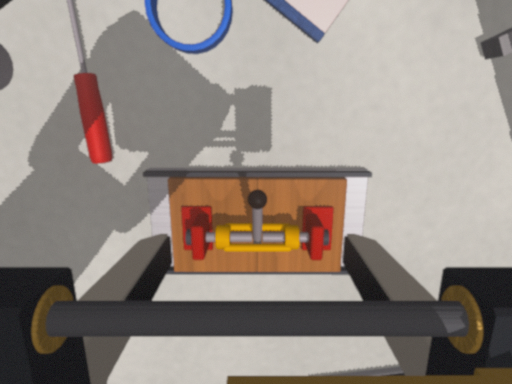

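View pics/s10.png

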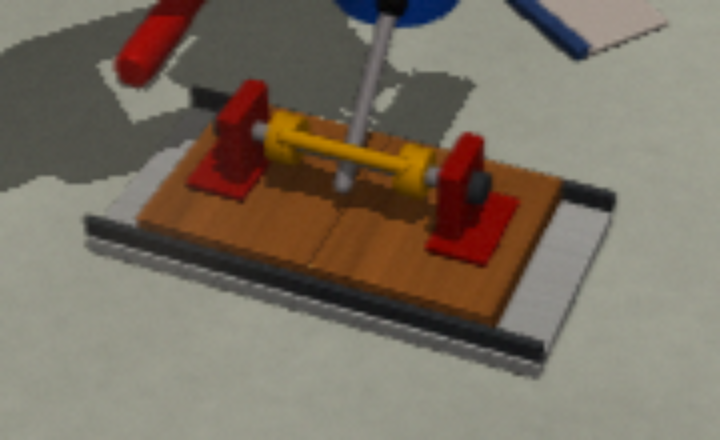

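Emit:
step_arm(series=[[[0,0,0],[0,0,0],1],[[0,0,0],[0,0,0],1],[[0,0,0],[0,0,0],1]])

```text
t: 8.65
tcp_pos: [0.5472, 0.2593, 0.2398]
tcp_rot: [[-0.002, 0.903, -0.43], [-0.001, -0.43, -0.903], [-1.0, -0.001, 0.002]]
force: [-0.7, 0.3, -0.6]
width: 0.0926
```

Run:
```python
from h import *
s=bot.observe();print(s['t'],abs(s['joint_vel']).max(),s['force']);print(bot.job_done())
```

```text
8.65 0.001715658088621366 [-0.6691269   0.31833527 -0.62115223]
the job is handed in; nothing more can be done
None
```

The wood-effect jig's seam is closed and the job is handed in, at about 8.7 s. I gripped the ball, swung the bar up and over to the stop, then let go and lifted clear.

- **Hard stop:** pushing the tool about 5 mm further did not visibly move the bar. The ball slid in the pads instead, and the wrist force rose to about 16 N.
- **After release:** the wrist and side views show the two boards touching, with only a hairline between them. In the wrist view the ball is within about 2 pixels of where it should be at 1.6 rad. The arm was still, and the wrist force was down to about 1 N, within sensor noise.
- **Disagreement:** the ball started at about 0.3 rad by my measurement, not 0. The bar leaned about 0.5 rad, where the text says 0.8 at zero. This did not affect the result.
- **Black-board jig:** I never went near its turnbuckle. I did not check it again in the last pictures.

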